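# Secure a wagon wheel on its axle with a linchpin

## Robot

A 6-joint arm with a two-finger parallel gripper is mounted at the origin on a cart in front of the work surface, level with it; the furniture and walls round the work are solid. World frame = base frame: x ahead of the robot, y to its left, z up, the work surface at z = 0. Lengths are in m, angles in rad, forces in N, time in s.
With the tool pointing down it reaches from about 0.275 to 0.975 m from the base axis. Payload 8.4 kg.
Tool frame: the origin (TCP) lies at the very end of the fingers, on their centre line; the grasp point (between the pads) lies r.tcp_to_grasp behind it (r.tcp_to_grasp is the distance from the TCP to the grasp point, in m); z points along the fingers, y is the line along which they close (so a half turn about z gives the same grasp; the last joint's range is limited). The gripper opens to 92 mm and grips with 3 to 60 N. Pads are 20 mm wide; open, the fingers measure 128 mm over their backs; the gripper's body (75 mm by 189 mm) begins 69 mm behind the grasp point.
Start: joints at [-1.173, 0.353, 1.633, -0, 1.155, -0.002], TCP at [0.243, -0.576, 0.215] pointing down, gripper open.
Joint ranges: [-2.63, 2.63], [-0.92, 2.1], [0.06, 2.66], [-1.3, 4.44], [0, 2.69], [-3.02, 3.02]. Speed limits (rad/s): [2.22, 2.22, 2.79, 3.14, 3.14, 3.14].

## Interface

Orientations are given as a unit quaternion [x, y, z, w].
In Python, from workcell import r gives the robot as it stands. The module is installed in compiled form; this text tells all that it offers.
- The arm moves only by the tool play_rows, never from a script. Its argument "rows" is a list of rows, each an object of numbers: "fingers": the opening, from 0 (shut) to 1 (fully open); "dx", "dy", "dz": the shift along the tool's x, y, z in units of 30 mm (1.0 is 30 mm); "rx", "ry", "rz": the turn, a rotation vector about the tool's x, y, z in units of 6 degrees (1.0 is 6 degrees). In form: [{"fingers": .., "dx": .., "dy": .., "dz": .., "rx": .., "ry": .., "rz": ..}, ...]. A call has 1 to 10 rows; each row is the pose to reach, as a shift and turn from the pose commanded when the call began, along the tool's axes at that moment; what a row does not reach only later rows make up. A row lasts 1/10 s, in which the tool goes at most 50 mm and 8.59 degrees, less where a joint would pass 70% of its speed; a pose out of reach is approached as far as the arm can. A call with a gripper value outside its range is refused whole. The fingers move at their own pace and stop on an object; "force" is the grip in N (left out, the last holds). Time passes only in rows, so rows that repeat a pose let the fingers close. It gives the time, the measured TCP pose, the force, the opening and the grip force at its end, in the units of the state.
- r.get_obs(): the state, without advancing time (a new reading comes with each control period).
- r.camera(name): name is "side" or "top"; returns the picture (420x560x3 uint8, red, green, blue); there is no depth.
- r.camera_params(name): a dict with "fx", "fy", "cx", "cy" (pixels), "view" (4x4, takes a point from world to camera coordinates). Camera axes: x right, y down, z forward; pixel columns grow to the right and rows downward; lengths in m; the calibration is good to about 2 mm. A picture is of the moment at which its call begins. camera_params takes no time and is no camera call.
- r.sign_off(): hands the job in; it is judged then, once.
The state is a dict: "time_s": time; "q": joint angles; "dq": joint speeds; "joint_efforts": joint torques, N m; "eef_pos": TCP position; "ee_rot": TCP orientation; "ft_force": force on the tool from outside, world axes, zero at the start; "moment": the same for the moment, N m; "gripper_width": opening from 0.0 (shut) to 1.0 (fully open); "grasp_force": force on a finger pad.
Only numpy, scipy, OpenCV 4.12 (cv2) and the standard library are available. Lean on these libraries where they do the work, as an engineer would, in place of code of your own. Each camera call takes 0.05 s, during which the arm holds its last target. There are 200 camera calls.

## Task

Finish fitting the loose wheel of the little wooden wagon: push the wheel fully home along its axle, press the red-gripped linchpin from the drilled stand down through the cross hole in the axle until its head sits on the axle, then swing its wire ring down over the axle's end until it snaps shut. The exact spot of the hole has to be found by feel, so press the pin and the wheel gently, never with real force, and leave the other things on the bench where they lie.

Things in the scene. Friction and masses are not known exactly. Their poses are not given: they have to be found in the camera images.
- wagon: Small wooden wagon, fixed on dark bearers: deck with low rails (top 131 mm above the table), wooden wheels 121 mm across (tops at 139 mm). Origin on the table under the axle to work on (the near right one), at the bolster's outer face; -x points out along this axle, to the robot; z up. +y leads to the other near wheel, 180 mm away, which is finished and shows a fitted pin.
- axle_crest (a point): Point on the top line of the round steel axle (20 mm thick, 88 mm above the table), 44 mm out from the bolster, where the wheel's bush ends once it is home; axes as the wagon's. The hole for the pin is bored straight down through the axle, 9.6 mm wide. The axle floats endways: the hole's centre lies 8 to 24 mm from here towards -x (not sideways); it is too stiff to be moved by gentle pushing. The axle ends 17 mm beyond the hole.
- road_wheel (a joint): How far the loose wheel stands out from home along the axle (wagon's -x), m: 0 = home against its stop, starts at 0.024 to 0.029, where its brass bush covers the hole wholly or in part. About 3 N slides it, and it stays where it is left.
- wheel_face (a point): Centre of the loose wheel's flat outer face, on the axle's line 78 mm above the table; axes as the wagon's. The wheel is 121 mm across and 28 mm thick; a brass bush 26 mm across stands 14 mm out of this face (to -x) round the axle. Push on the flat face beside or above the bush.
- linchpin: The linchpin. Origin and z axis as point pin_seat.
- pin_grip (a point): Point to grasp the linchpin, in its red grip, 36 mm above the seat. The grip is 11 mm wide along the pin's y (close the fingers along this), 12 mm along its x, from 13 to 47 mm above the seat. Axes: z up along the pin, -x the side to which the ring points. Below the grip is the steel head, 12 (x) x 15 (y) x 14 mm.
- pin_seat (a point): Centre of the underside of the pin's head, which is to rest on the axle's crest (now on top of the stand, 44 mm above the table); axes as pin_grip. The 8 mm round shank reaches 36 mm down from here, the last 1.7 mm tapering to a 6.4 mm tip. Lift 40 mm to clear the stand. Must go in with the pin's x along the wagon's x, ring side (-x) to the axle's free end.
- ring (a joint): Angle of the wire ring about its hinge, which runs along the pin's y 7 mm above the seat (rad). 0 = open, pointing to the pin's -x, 20 degrees above level; grows as the ring swings down; 1.88 = shut, hanging straight down round the axle. An over-centre spring holds it open below about 0.75 and snaps it shut beyond; about 3 N on the ring's outer end starts it.
- ring_end (a point): Middle of the wire at the ring's outer end, 50 mm from the hinge. The ring is a loop of 4.4 mm wire, 48 mm across.
- pin_stand: Wooden block 56 x 120 x 44 mm with two drilled holes, fixed on the bench; origin under its centre. The linchpin stands in one hole.
- mallet: Wooden mallet lying on the bench, 225 mm long. Bystander.
- masking_tape: Roll of masking tape, 96 mm across. Bystander.
- cork_block: Brown cork block 40 x 70 x 26 mm. Bystander.
- toy_wheel: Small wooden wheel 42 mm across, 14 mm thick. Bystander.
- pencil: Yellow pencil, 181 mm long. Bystander.
- glue_bottle: White glue bottle with a red tip, 142 mm tall. Bystander.

How it is judged:
By the outcome, as a careful person would: the job done as asked, in the order asked, and still so for the second after the job is handed in, with the robot touching nothing.
It also fails if it takes over 72 s, if anything falls off the work surface, if the arm or the gripper's body presses on something with over 40 N, if the wrist force passes 120 N, or if a joint passes its speed limit or range.

## Working session

There is one attempt and no reset: what is moved stays moved. The work goes in short steps, Python scripts to look and compute and a tool call to move; the robot and the scene stay as the last step left them, time stands still between calls to the robot, and variables do not carry over. Pictures are saved under pics/ and viewed, at most 10 in all, crops included, and the job is handed in when it is done.

Besides the shell and the picture viewer there is one more tool, called after "Emit:" as a command line: name --argument value ..., lists and objects as JSON in quotes. play_rows: Moves the arm, as the interface text tells. Its arguments: {"type":"object","properties":{"rows":{"type":"array","items":{"type":"object","properties":{"fingers":{"type":"number"},"dx":{"type":"number"},"dy":{"type":"number"},"dz":{"type":"number"},"rx":{"type":"number"},"ry":{"type":"number"},"rz":{"type":"number"}}}},"force":{"type":"number"}},"required":["rows"]}

```bash
mkdir -p pics
cat > h.py <<'E'
import numpy as np, cv2
from workcell import r
def ray(n,u,v):
    p=r.camera_params(n);V=np.array(p['view']);R=V[:3,:3];t=V[:3,3]
    d=R.T@np.array([(u-p['cx'])/p['fx'],(v-p['cy'])/p['fy'],1]);return -R.T@t,d
def onz(n,u,v,z):
    c,d=ray(n,u,v);return c+d*(z-c[2])/d[2]
def tri(a,b):
    c1,d1=ray('top',*a);c2,d2=ray('side',*b)
    s=np.linalg.lstsq(np.stack([d1,-d2],1),c2-c1,rcond=None)[0]
    p,q=c1+s[0]*d1,c2+s[1]*d2;return (p+q)/2,np.linalg.norm(p-q)
def proj(n,P):
    p=r.camera_params(n);c=np.array(p['view'])[:3]@np.append(P,1);return p['fx']*c[0]/c[2]+p['cx'],p['fy']*c[1]/c[2]+p['cy']
def shot(n,f):
    im=cv2.cvtColor(r.camera(n),cv2.COLOR_RGB2BGR);cv2.imwrite('pics/'+f+'.png',im);return im
E
python3 - <<'E'
from h import *
np.set_printoptions(precision=4,suppress=True)
for n in('top','side'):
    shot(n,n+'0');p=r.camera_params(n);print(n,p['fx'],p['cx'],p['cy'],ray(n,280,210))
o=r.get_obs();print(o,r.tcp_to_grasp)
E
```

```text
top 444.9181241069254 267.5309777996891 211.37103285791036 (array([ 0.4265, -0.0083,  1.1373]), array([ 0.1019, -0.0261, -0.9949]))
side 384.67887636578405 282.58473465524804 213.59430977622657 (array([0.4959, 0.7268, 0.7046]), array([ 0.0326, -0.7845, -0.6194]))
{'time_s': 0.1, 'q': array([-1.1734,  0.3536,  1.6341,  0.    ,  1.1552, -0.0024]), 'dq': array([ 0.0003,  0.    , -0.0013, -0.0006,  0.0003,  0.0006]), 'joint_efforts': array([  0.0011, -59.4904, -33.4932,   0.07  ,   0.0184,  -0.    ]), 'eef_pos': array([ 0.2431, -0.5753,  0.2139]), 'ee_rot': array([ 0.9801,  0.1986, -0.0001, -0.0006]), 'ft_force': array([-0.4086, -0.3167,  0.392 ]), 'moment': array([ 0.0042, -0.0351,  0.0265]), 'grasp_force': 0.0, 'gripper_width': 0.9987500827340333} 0.0187
```

View pics/top0.png

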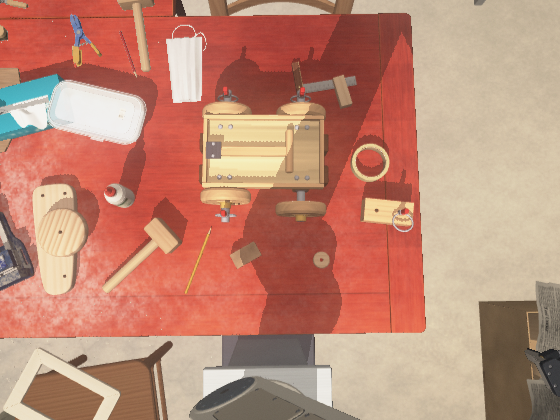

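View pics/side0.png

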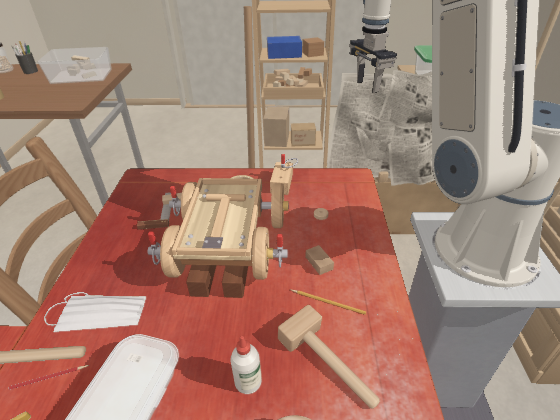

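Run:
```python
import cv2,numpy as np
a=cv2.imread('pics/top0.png')[180:240,190:350];b=cv2.imread('pics/top0.png')[190:240,350:430];c=cv2.imread('pics/side0.png')[150:270,230:310]
k=cv2.INTER_CUBIC
C=np.zeros((600,800,3),np.uint8)
C[:180,:480]=cv2.resize(a,(480,180),interpolation=k)  # x3
C[190:490,:480]=cv2.resize(b,(480,300),interpolation=k) # x6
C[:480,480:800]=cv2.resize(c,(320,480),interpolation=k) # x4
cv2.imwrite('pics/c1.png',C)
```

```text
(no output)
```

View pics/c1.png

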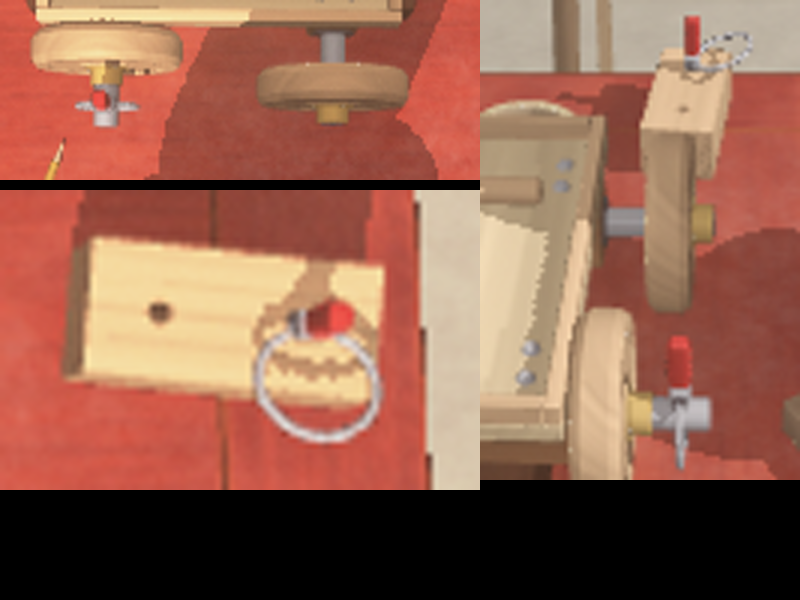

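Run:
```python
from h import *
np.set_printoptions(precision=4,suppress=True)
B={}
for n in('top','side'):
    hsv=cv2.cvtColor(cv2.imread(f'pics/{n}0.png'),cv2.COLOR_BGR2HSV)
    x0,y0,x1,y1=(195,80,420,225) if n=='top' else (140,140,310,270)
    # vivid reds, brass bush
    m=(((hsv[...,0]<4)|(hsv[...,0]>176))&(hsv[...,1]>200)&(hsv[...,2]>120)).astype(np.uint8)
    k=np.zeros_like(m);k[y0:y1,x0:x1]=m[y0:y1,x0:x1]
    N,_,S,C=cv2.connectedComponentsWithStats(k)
    for s,c in zip(S[1:],C[1:]):
        if s[4]>5: print(n,'red',s,c)
    m=((hsv[...,0]>18)&(hsv[...,0]<30)&(hsv[...,1]>130)).astype(np.uint8)
    k=np.zeros_like(m);k[y0:y1,x0:x1]=m[y0:y1,x0:x1]
    N,_,S,C=cv2.connectedComponentsWithStats(k)
    for s,c in zip(S[1:],C[1:]):
        if s[4]>8: print(n,'brass',s,c)
```

```text
top brass [221 202   4   5  15] [222.6    203.9333]
```

Run:
```python
from h import *
h={n:cv2.cvtColor(cv2.imread(f'pics/{n}0.png'),cv2.COLOR_BGR2HSV) for n in('top','side')}
print('topgrip',h['top'][209:214,402:409:2].tolist());print('table',h['top'][240,380],h['top'][195,380])
print('sidegrip',h['side'][156:166:3,401//1-0-0-0 if 0 else 282:286].tolist(),'table',h['side'][200,340])
print('brass',h['top'][217:221,299:304:2].tolist(),h['side'][204:208,405:406].tolist(),h['side'][203:208:2,405-0:406].shape, h['side'][203:209:2,286:288].tolist() )
```

```text
topgrip [[[8, 135, 163], [4, 159, 143], [2, 176, 228], [7, 143, 230]], [[3, 153, 130], [3, 165, 156], [2, 176, 236], [2, 175, 226]], [[4, 155, 135], [3, 166, 161], [2, 174, 238], [2, 172, 226]], [[3, 164, 145], [3, 169, 169], [2, 175, 238], [4, 159, 218]], [[2, 161, 176], [2, 169, 189], [2, 149, 224], [12, 118, 224]]]
table [  4 163 206] [  4 160 150]
sidegrip [[[2, 166, 160], [2, 166, 167], [1, 167, 199], [14, 43, 192]], [[2, 166, 154], [2, 166, 161], [2, 158, 197], [15, 42, 190]], [[2, 165, 151], [2, 165, 158], [1, 169, 192], [170, 7, 210]], [[0, 13, 120], [175, 11, 143], [168, 7, 176], [16, 78, 220]]] table [  5 138 199]
brass [[[17, 141, 183], [17, 140, 187], [17, 141, 170]], [[17, 142, 183], [17, 144, 188], [17, 139, 171]], [[17, 139, 181], [16, 141, 185], [16, 143, 170]], [[16, 136, 158], [17, 134, 158], [16, 137, 156]]] [[[16, 92, 142]], [[16, 90, 141]], [[16, 91, 140]], [[16, 91, 140]]] (3, 1, 3) [[[19, 125, 171], [19, 125, 173]], [[19, 125, 176], [19, 124, 179]], [[19, 125, 163], [19, 124, 166]]]
```

Run:
```python
from h import *
np.set_printoptions(precision=4,suppress=True)
print('pin top tri',tri((406.5,211.2),(283,154.5)),onz('top',406.5,211.2,.091))
print('left pin top',tri((223.5,213),(279.75,234.5)),onz('top',223.5,213,.135))
for v,z in((192,.088),(201,.088),(216,.091),(220.7,.091)): print('axle',onz('top',301,v,z))
print('bush tip side', tri((301,219),(289,205)))
# stand long edges z=.044, x6 crop
f=lambda u,v:(350+u/6,190+(v-190)/6)
for p in((92,238),(385,265),(80,378),(378,405)): print('stand',onz('top',*f(*p),.044))
print('ringfar',onz('top',*f(322,437),.068),'ringleft',onz('top',*f(259,388),.06),'ringright',onz('top',*f(380,385),.06),'head',onz('top',*f(298,322),.05))
g=lambda u,v:(190+u/3,180+v/3)
for p in((37,20),(405,22)): print('rail',onz('top',*g(*p),.131))
for p in((258,80),(408,80)): print('wheelext',onz('top',*g(*p),.078))
```

```text
pin top tri (array([ 0.5266, -0.3348,  0.0893]), np.float64(0.00034849277294514837)) [ 0.5262 -0.3343  0.091 ]
left pin top (array([0.5241, 0.0934, 0.1353]), np.float64(0.0001407074095367612)) [0.5242 0.0934 0.135 ]
axle [ 0.5762 -0.0865  0.088 ]
axle [ 0.5546 -0.0861  0.088 ]
axle [ 0.5186 -0.085   0.091 ]
axle [ 0.5075 -0.0848  0.091 ]
bush tip side (array([ 0.5089, -0.0854,  0.0807]), np.float64(0.006926472710452381))
stand [ 0.5651 -0.2486  0.044 ]
stand [ 0.552  -0.3688  0.044 ]
stand [ 0.5073 -0.2416  0.044 ]
stand [ 0.4944 -0.3632  0.044 ]
ringfar [ 0.4804 -0.3324  0.068 ] ringleft [ 0.5009 -0.3103  0.06  ] ringright [ 0.5014 -0.3592  0.06  ] head [ 0.5284 -0.3302  0.05  ]
rail [0.5858 0.1419 0.131 ]
rail [ 0.58   -0.1384  0.131 ]
wheelext [ 0.5431 -0.0266  0.078 ]
wheelext [ 0.5413 -0.1463  0.078 ]
```

```bash
cat >> h.py <<'E'
from scipy.spatial.transform import Rotation as Ro
def goal(x,y,z,yaw=-1.2,tilt=0):
    "tilt: rotation (deg) about tool y, after pointing down"
    o=r.get_obs();R=Ro.from_quat(o['ee_rot'])
    T=Ro.from_euler('z',yaw,degrees=True)*Ro.from_euler('x',180,degrees=True)*Ro.from_euler('y',tilt,degrees=True)
    d=R.inv().apply(np.array([x,y,z])-o['eef_pos'])/.03
    w=np.degrees((R.inv()*T).as_rotvec())/6
    print('t',round(o['time_s'],2),'pos',o['eef_pos'].round(4),'F',o['ft_force'].round(1),'w',round(o['gripper_width'],3),'d',d.round(3),'rot',w.round(3))
E
python3 -c "
from h import *
goal(.485,-.0855,.214);goal(.485,-.0855,.108)"
```

```text
t 0.1 pos [ 0.2431 -0.5753  0.2139] F [-0.4 -0.3  0.4] w 0.999 d [ 1.3783e+01 -1.1901e+01  1.3000e-02] rot [-1.200e-02  2.000e-03  4.018e+00]
t 0.1 pos [ 0.2431 -0.5753  0.2139] F [-0.4 -0.3  0.4] w 0.999 d [ 13.783 -11.896   3.546] rot [-1.200e-02  2.000e-03  4.018e+00]
```

Emit:
play_rows --rows '[{"fingers":0,"dx":1.38,"dy":-1.19,"dz":0,"rz":0.4},{"fingers":0,"dx":2.76,"dy":-2.38,"dz":0,"rz":0.8},{"fingers":0,"dx":4.14,"dy":-3.57,"dz":0,"rz":1.2},{"fingers":0,"dx":5.52,"dy":-4.76,"dz":0,"rz":1.6},{"fingers":0,"dx":6.9,"dy":-5.95,"dz":0,"rz":2.0},{"fingers":0,"dx":8.28,"dy":-7.14,"dz":0,"rz":2.4},{"fingers":0,"dx":9.66,"dy":-8.33,"dz":0,"rz":2.8},{"fingers":0,"dx":11.04,"dy":-9.52,"dz":0,"rz":3.2},{"fingers":0,"dx":12.4,"dy":-10.7,"dz":0,"rz":3.6},{"fingers":0,"dx":13.78,"dy":-11.9,"dz":0,"rz":4.02}]'

```text
$.rows[0]: bad value
```

```bash
python3 -c "
from h import *
goal(.485,-.0855,.108)"
```

```text
t 0.1 pos [ 0.2431 -0.5753  0.2139] F [-0.4 -0.3  0.4] w 0.999 d [ 13.783 -11.896   3.546] rot [-1.200e-02  2.000e-03  4.018e+00]
```

Emit:
play_rows --rows '[{"fingers":0,"dx":1.38,"dy":-1.19,"dz":0,"rx":0,"ry":0,"rz":0.4},{"fingers":0,"dx":2.76,"dy":-2.38,"dz":0,"rx":0,"ry":0,"rz":0.8},{"fingers":0,"dx":4.14,"dy":-3.57,"dz":0,"rx":0,"ry":0,"rz":1.2},{"fingers":0,"dx":5.52,"dy":-4.76,"dz":0,"rx":0,"ry":0,"rz":1.6},{"fingers":0,"dx":6.9,"dy":-5.95,"dz":0,"rx":0,"ry":0,"rz":2.0},{"fingers":0,"dx":8.28,"dy":-7.14,"dz":0,"rx":0,"ry":0,"rz":2.4},{"fingers":0,"dx":9.66,"dy":-8.33,"dz":0,"rx":0,"ry":0,"rz":2.8},{"fingers":0,"dx":11.04,"dy":-9.52,"dz":0,"rx":0,"ry":0,"rz":3.2},{"fingers":0,"dx":12.4,"dy":-10.7,"dz":0,"rx":0,"ry":0,"rz":3.6},{"fingers":0,"dx":13.78,"dy":-11.9,"dz":0,"rx":0,"ry":0,"rz":4.02}]'

```text
time_s: 1.1
eef_pos: [0.4651, -0.1255, 0.2146]
ee_rot: [1.0, -0.011, 0.0, 0.0]
ft_force: [1.4, -0.4, 1.0]
gripper_width: 0.151
grasp_force: 0.0
```

```bash
python3 -c "
from h import *
goal(.485,-.0855,.108)"
```

```text
t 1.1 pos [ 0.4651 -0.1255  0.2146] F [ 1.4 -0.4  1. ] w 0.151 d [ 0.631 -1.347  3.553] rot [ 0.001 -0.001 -0.019]
```

Emit:
play_rows --rows '[{"fingers":0,"dx":0,"dy":0,"dz":0,"rx":0,"ry":0,"rz":0},{"fingers":0,"dx":0,"dy":0,"dz":0,"rx":0,"ry":0,"rz":0},{"fingers":0,"dx":0,"dy":0,"dz":1.2,"rx":0,"ry":0,"rz":0},{"fingers":0,"dx":0,"dy":0,"dz":2.4,"rx":0,"ry":0,"rz":0},{"fingers":0,"dx":0,"dy":0,"dz":3.53,"rx":0,"ry":0,"rz":0},{"fingers":0,"dx":0,"dy":0,"dz":3.53,"rx":0,"ry":0,"rz":0},{"fingers":0,"dx":0,"dy":0,"dz":3.53,"rx":0,"ry":0,"rz":0},{"fingers":0,"dx":0,"dy":0,"dz":3.53,"rx":0,"ry":0,"rz":0}]'

```text
time_s: 1.9
eef_pos: [0.4657, -0.1284, 0.1103]
ee_rot: [1.0, -0.011, 0.001, 0.0]
ft_force: [-0.1, 0.4, -0.8]
gripper_width: 0.002
grasp_force: 0.0
```

```bash
python3 -c "
from h import *
goal(.505,-.0855,.108)"
```

```text
t 1.9 pos [ 0.4657 -0.1284  0.1103] F [-0.1  0.4 -0.8] w 0.002 d [ 1.278 -1.46   0.078] rot [ 0.006 -0.02  -0.011]
```

Emit:
play_rows --rows '[{"fingers":0,"dx":0.2,"dy":-0.8,"dz":0,"rx":0,"ry":0,"rz":0},{"fingers":0,"dx":0.6,"dy":-1.45,"dz":0,"rx":0,"ry":0,"rz":0},{"fingers":0,"dx":0.9,"dy":-1.45,"dz":0,"rx":0,"ry":0,"rz":0},{"fingers":0,"dx":1.2,"dy":-1.45,"dz":0,"rx":0,"ry":0,"rz":0},{"fingers":0,"dx":1.3,"dy":-1.45,"dz":0,"rx":0,"ry":0,"rz":0},{"fingers":0,"dx":1.4,"dy":-1.45,"dz":0,"rx":0,"ry":0,"rz":0},{"fingers":0,"dx":1.5,"dy":-1.45,"dz":0,"rx":0,"ry":0,"rz":0},{"fingers":0,"dx":1.6,"dy":-1.45,"dz":0,"rx":0,"ry":0,"rz":0},{"fingers":0,"dx":1.7,"dy":-1.45,"dz":0,"rx":0,"ry":0,"rz":0},{"fingers":0,"dx":1.8,"dy":-1.45,"dz":0,"rx":0,"ry":0,"rz":0}]'

```text
time_s: 2.9
eef_pos: [0.519, -0.0853, 0.1084]
ee_rot: [1.0, -0.011, -0.001, 0.0]
ft_force: [-3.2, -2.1, 0.4]
gripper_width: 0.003
grasp_force: 1.6
```

Emit:
play_rows --rows '[{"fingers":0,"dx":0.08,"dy":0,"dz":0,"rx":0,"ry":0,"rz":0},{"fingers":0,"dx":0.16,"dy":0,"dz":0,"rx":0,"ry":0,"rz":0},{"fingers":0,"dx":0.24,"dy":0,"dz":0,"rx":0,"ry":0,"rz":0},{"fingers":0,"dx":0.3,"dy":0,"dz":0,"rx":0,"ry":0,"rz":0}]'

```text
time_s: 3.3
eef_pos: [0.5286, -0.0853, 0.1085]
ee_rot: [1.0, -0.011, -0.0, -0.0]
ft_force: [-2.3, -1.9, -1.0]
gripper_width: 0.008
grasp_force: 1.6
```

Emit:
play_rows --rows '[{"fingers":0,"dx":0.05,"dy":0,"dz":0,"rx":0,"ry":0,"rz":0},{"fingers":0,"dx":0.1,"dy":0,"dz":0,"rx":0,"ry":0,"rz":0},{"fingers":0,"dx":0.15,"dy":0,"dz":0,"rx":0,"ry":0,"rz":0},{"fingers":0,"dx":0.2,"dy":0,"dz":0,"rx":0,"ry":0,"rz":0}]'

```text
time_s: 3.7
eef_pos: [0.5346, -0.0853, 0.1086]
ee_rot: [1.0, -0.011, -0.0, -0.0]
ft_force: [-2.5, -0.9, -2.3]
gripper_width: 0.003
grasp_force: 1.6
```

Emit:
play_rows --rows '[{"fingers":0,"dx":0.04,"dy":0,"dz":0,"rx":0,"ry":0,"rz":0},{"fingers":0,"dx":0.08,"dy":0,"dz":0,"rx":0,"ry":0,"rz":0}]'

```text
time_s: 3.9
eef_pos: [0.537, -0.0854, 0.1086]
ee_rot: [1.0, -0.011, -0.0, -0.0]
ft_force: [-2.8, -0.8, -1.6]
gripper_width: 0.002
grasp_force: 1.5
```

Emit:
play_rows --rows '[{"fingers":0,"dx":0.04,"dy":0,"dz":0,"rx":0,"ry":0,"rz":0},{"fingers":0,"dx":0.08,"dy":0,"dz":0,"rx":0,"ry":0,"rz":0}]'

```text
time_s: 4.1
eef_pos: [0.5395, -0.0854, 0.1086]
ee_rot: [1.0, -0.011, -0.0, -0.0]
ft_force: [-2.9, -0.5, -2.7]
gripper_width: 0.005
grasp_force: 1.5
```

Emit:
play_rows --rows '[{"fingers":0,"dx":0.04,"dy":0,"dz":0,"rx":0,"ry":0,"rz":0},{"fingers":0,"dx":0.08,"dy":0,"dz":0,"rx":0,"ry":0,"rz":0}]'

```text
time_s: 4.3
eef_pos: [0.5415, -0.0855, 0.1086]
ee_rot: [1.0, -0.011, -0.0, -0.0]
ft_force: [-8.3, 1.1, 3.5]
gripper_width: 0.004
grasp_force: 4.0
```

Emit:
play_rows --rows '[{"fingers":0,"dx":0.03,"dy":0,"dz":0,"rx":0,"ry":0,"rz":0},{"fingers":0,"dx":0.06,"dy":0,"dz":0,"rx":0,"ry":0,"rz":0}]'

```text
time_s: 4.5
eef_pos: [0.5415, -0.0854, 0.1086]
ee_rot: [1.0, -0.01, -0.002, -0.0]
ft_force: [-13.8, -0.2, 8.2]
gripper_width: 0.008
grasp_force: 7.0
```

Emit:
play_rows --rows '[{"fingers":0,"dx":-0.5,"dy":0,"dz":0,"rx":0,"ry":0,"rz":0},{"fingers":0,"dx":-1.5,"dy":0,"dz":0,"rx":0,"ry":0,"rz":0},{"fingers":0,"dx":-2.5,"dy":0.5,"dz":-0.5,"rx":0,"ry":0,"rz":0},{"fingers":0,"dx":-2.5,"dy":2.0,"dz":-1.2,"rx":0,"ry":0,"rz":0},{"fingers":1,"dx":-2.3,"dy":3.4,"dz":-1.8,"rx":0,"ry":0,"rz":0},{"fingers":1,"dx":-2.0,"dy":4.8,"dz":-1.8,"rx":0,"ry":0,"rz":0},{"fingers":1,"dx":-1.6,"dy":6.2,"dz":-1.8,"rx":0,"ry":0,"rz":0},{"fingers":1,"dx":-1.2,"dy":7.4,"dz":-1.8,"rx":0,"ry":0,"rz":0},{"fingers":1,"dx":-1.2,"dy":7.4,"dz":-1.8,"rx":0,"ry":0,"rz":0}]'

```text
time_s: 5.4
eef_pos: [0.5057, -0.3117, 0.1638]
ee_rot: [1.0, -0.012, 0.002, 0.002]
ft_force: [0.4, -0.6, -0.2]
gripper_width: 0.415
grasp_force: 0.0
```

Run:
```python
from h import *
goal(.5263,-.3345,.062,-3)
k=cv2.INTER_CUBIC
a=shot('top','t2');b=shot('side','s2')
C=np.zeros((600,800,3),np.uint8)
C[:600,:400]=cv2.resize(a[185:245,280:320],(400,600),interpolation=k)  # x10
C[:400,400:]=cv2.resize(b[185:235,260:310],(400,400),interpolation=k) # x8
cv2.imwrite('pics/c2.png',C)
```

```text
t 5.4 pos [ 0.5057 -0.3117  0.1638] F [ 0.4 -0.6 -0.2] w 0.415 d [0.689 0.733 3.399] rot [ 0.032 -0.047  0.271]
```

View pics/c2.png

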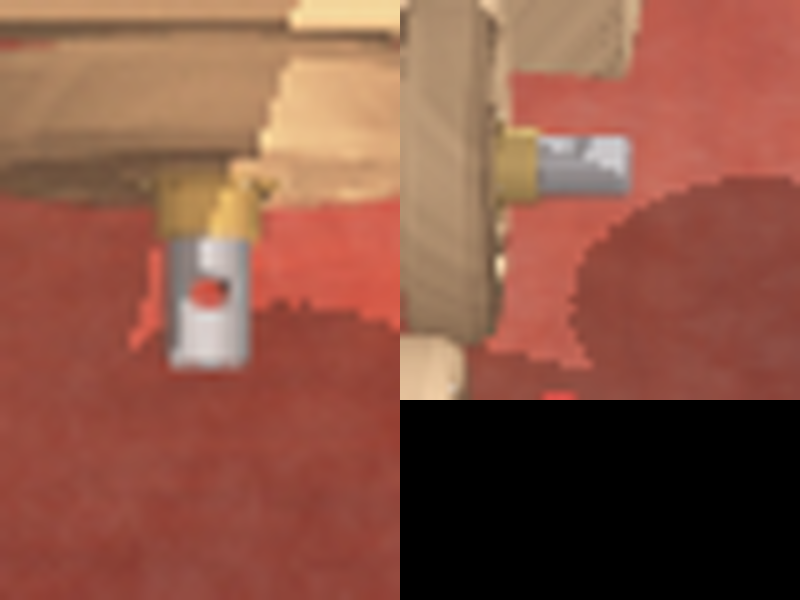

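Run:
```python
from h import *
np.set_printoptions(precision=4,suppress=True)
for s in (0,-.5):
    print('hole',onz('top',300.9+s,214.1+s,.088),'end',onz('top',300.9+s,221.7+s,.085),'bush',onz('top',300.9+s,208.8+s,.091))
b=cv2.imread('pics/t2.png')
```

```text
hole [ 0.5234 -0.0851  0.088 ] end [ 0.5056 -0.0849  0.085 ] bush [ 0.5357 -0.0852  0.091 ]
hole [ 0.5246 -0.084   0.088 ] end [ 0.5068 -0.0838  0.085 ] bush [ 0.5369 -0.084   0.091 ]
```

Emit:
play_rows --rows '[{"fingers":0.8,"dx":0.69,"dy":0.73,"dz":0,"rx":0,"ry":0,"rz":0.27},{"fingers":0.8,"dx":0.69,"dy":0.73,"dz":0,"rx":0,"ry":0,"rz":0.27},{"fingers":0.8,"dx":0.69,"dy":0.73,"dz":0,"rx":0,"ry":0,"rz":0.27},{"fingers":0.8,"dx":0.69,"dy":0.73,"dz":0,"rx":0,"ry":0,"rz":0.27},{"fingers":0.8,"dx":0.69,"dy":0.73,"dz":0,"rx":0,"ry":0,"rz":0.27}]'

```text
time_s: 6.0
eef_pos: [0.5228, -0.3281, 0.1628]
ee_rot: [1.0, -0.024, -0.0, -0.0]
ft_force: [-1.1, 0.3, -0.5]
gripper_width: 0.801
grasp_force: 0.0
```

Run:
```python
from h import *
goal(.5263,-.3345,.062,-3)
```

```text
t 6.0 pos [ 0.5228 -0.3281  0.1628] F [-1.1  0.3 -0.5] w 0.801 d [0.127 0.207 3.359] rot [-0.003  0.002  0.036]
```

Emit:
play_rows --rows '[{"fingers":0.8,"dx":0.13,"dy":0.21,"dz":0.5,"rx":0,"ry":0,"rz":0.04},{"fingers":0.8,"dx":0.13,"dy":0.21,"dz":1.5,"rx":0,"ry":0,"rz":0.04},{"fingers":0.8,"dx":0.13,"dy":0.21,"dz":2.4,"rx":0,"ry":0,"rz":0.04},{"fingers":0.8,"dx":0.13,"dy":0.21,"dz":3.1,"rx":0,"ry":0,"rz":0.04},{"fingers":0.8,"dx":0.13,"dy":0.21,"dz":3.36,"rx":0,"ry":0,"rz":0.04},{"fingers":0.8,"dx":0.13,"dy":0.21,"dz":3.36,"rx":0,"ry":0,"rz":0.04}]'

```text
time_s: 6.6
eef_pos: [0.5259, -0.3352, 0.0603]
ee_rot: [1.0, -0.027, -0.001, -0.001]
ft_force: [-0.3, 0.3, -0.1]
gripper_width: 0.801
grasp_force: 0.0
```

Emit:
play_rows --force 15 --rows '[{"fingers":0.05,"dx":0,"dy":0,"dz":0,"rx":0,"ry":0,"rz":0},{"fingers":0.05,"dx":0,"dy":0,"dz":0,"rx":0,"ry":0,"rz":0},{"fingers":0.05,"dx":0,"dy":0,"dz":0,"rx":0,"ry":0,"rz":0},{"fingers":0.05,"dx":0,"dy":0,"dz":0,"rx":0,"ry":0,"rz":0},{"fingers":0.05,"dx":0,"dy":0,"dz":0,"rx":0,"ry":0,"rz":0},{"fingers":0.05,"dx":0,"dy":0,"dz":0,"rx":0,"ry":0,"rz":0},{"fingers":0.05,"dx":0,"dy":0,"dz":0,"rx":0,"ry":0,"rz":0},{"fingers":0.05,"dx":0,"dy":0,"dz":0,"rx":0,"ry":0,"rz":0},{"fingers":0.05,"dx":0,"dy":0,"dz":0,"rx":0,"ry":0,"rz":0}]'

```text
time_s: 7.5
eef_pos: [0.5268, -0.3356, 0.0618]
ee_rot: [1.0, -0.027, -0.0, -0.0]
ft_force: [-0.5, 0.3, 0.3]
gripper_width: 0.12
grasp_force: 15.0
```

Run:
```python
from h import *
goal(.5263,-.3345,.062,-3);print(r.get_obs()['moment'],r.get_obs()['grasp_force'])
```

```text
t 7.5 pos [ 0.5268 -0.3356  0.0618] F [-0.5  0.3  0.3] w 0.12 d [-0.017 -0.035 -0.005] rot [-0.     0.001 -0.012]
[0.05248382 0.04522106 0.00733999] 14.994636923074722
```

Emit:
play_rows --force 30 --rows '[{"fingers":0.05,"dx":0,"dy":0,"dz":0,"rx":0,"ry":0,"rz":0},{"fingers":0.05,"dx":0,"dy":0,"dz":0,"rx":0,"ry":0,"rz":0},{"fingers":0.05,"dx":0,"dy":0,"dz":-0.3,"rx":0,"ry":0,"rz":0},{"fingers":0.05,"dx":0,"dy":0,"dz":-0.8,"rx":0,"ry":0,"rz":0},{"fingers":0.05,"dx":0,"dy":0,"dz":-1.3,"rx":0,"ry":0,"rz":0},{"fingers":0.05,"dx":0,"dy":0,"dz":-1.9,"rx":0,"ry":0,"rz":0},{"fingers":0.05,"dx":0,"dy":0,"dz":-2.6,"rx":0,"ry":0,"rz":0},{"fingers":0.05,"dx":0,"dy":0,"dz":-3.3,"rx":0,"ry":0,"rz":0},{"fingers":0.05,"dx":0,"dy":0,"dz":-3.8,"rx":0,"ry":0,"rz":0},{"fingers":0.05,"dx":0,"dy":0,"dz":-3.8,"rx":0,"ry":0,"rz":0}]'

```text
time_s: 8.5
eef_pos: [0.5281, -0.3364, 0.1791]
ee_rot: [1.0, -0.027, 0.002, 0.001]
ft_force: [0.2, -0.9, -1.6]
gripper_width: 0.12
grasp_force: 30.0
```

Run:
```python
from h import *
goal(.5239,-.0858,.175,-1.2);goal(.5239,-.0858,.145,-1.2)
```

```text
t 8.5 pos [ 0.5281 -0.3364  0.1791] F [ 0.2 -0.9 -1.6] w 0.12 d [-0.589 -8.336  0.115] rot [ 0.023 -0.04  -0.312]
t 8.5 pos [ 0.5281 -0.3364  0.1791] F [ 0.2 -0.9 -1.6] w 0.12 d [-0.593 -8.338  1.115] rot [ 0.023 -0.04  -0.312]
```

Emit:
play_rows --rows '[{"fingers":0.05,"dx":-0.1,"dy":-0.8,"dz":0,"rx":0,"ry":0,"rz":0},{"fingers":0.05,"dx":-0.2,"dy":-2.0,"dz":0,"rx":0,"ry":0,"rz":-0.1},{"fingers":0.05,"dx":-0.3,"dy":-3.2,"dz":0,"rx":0,"ry":0,"rz":-0.2},{"fingers":0.05,"dx":-0.4,"dy":-4.4,"dz":0,"rx":0,"ry":0,"rz":-0.3},{"fingers":0.05,"dx":-0.5,"dy":-5.6,"dz":0,"rx":0,"ry":0,"rz":-0.3},{"fingers":0.05,"dx":-0.6,"dy":-6.8,"dz":0,"rx":0,"ry":0,"rz":-0.3},{"fingers":0.05,"dx":-0.6,"dy":-7.8,"dz":0,"rx":0,"ry":0,"rz":-0.3},{"fingers":0.05,"dx":-0.6,"dy":-8.34,"dz":0,"rx":0,"ry":0,"rz":-0.3},{"fingers":0.05,"dx":-0.6,"dy":-8.34,"dz":0,"rx":0,"ry":0,"rz":-0.3},{"fingers":0.05,"dx":-0.6,"dy":-8.34,"dz":0,"rx":0,"ry":0,"rz":-0.3}]'

```text
time_s: 9.5
eef_pos: [0.5219, -0.0848, 0.1755]
ee_rot: [1.0, -0.011, -0.0, 0.0]
ft_force: [-0.3, -0.2, -1.8]
gripper_width: 0.119
grasp_force: 30.0
```

Emit:
play_rows --rows '[{"fingers":0.05,"dx":0,"dy":0,"dz":0,"rx":0,"ry":0,"rz":0},{"fingers":0.05,"dx":0,"dy":0,"dz":0,"rx":0,"ry":0,"rz":0},{"fingers":0.05,"dx":0,"dy":0,"dz":0,"rx":0,"ry":0,"rz":0}]'

```text
time_s: 9.8
eef_pos: [0.5221, -0.0855, 0.1758]
ee_rot: [1.0, -0.012, -0.0, 0.0]
ft_force: [0.0, -0.5, -1.5]
gripper_width: 0.119
grasp_force: 30.0
```

Run:
```python
from h import *
goal(.5239,-.0858,.150,-1.2)
k=cv2.INTER_CUBIC
a=shot('top','t3');b=shot('side','s3')
C=np.zeros((600,800,3),np.uint8)
C[:600,:400]=cv2.resize(a[190:250,280:320],(400,600),interpolation=k)
C[:600,400:]=cv2.resize(b[150:210,265:305],(400,600),interpolation=k)
cv2.imwrite('pics/c3.png',C)
```

```text
t 9.8 pos [ 0.5221 -0.0855  0.1758] F [ 0.  -0.5 -1.5] w 0.119 d [0.059 0.008 0.86 ] rot [ 0.     0.002 -0.023]
```

View pics/c3.png

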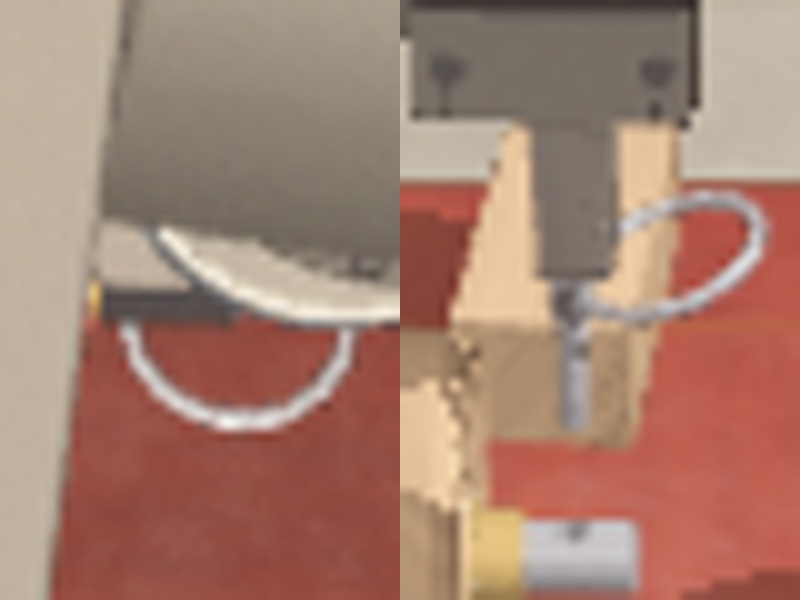

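Run:
```python
from h import *
f=lambda P:((np.array(proj('side',P))-[265,150])*10).round(1)
for x in(.5221,.5239):
    for z in(.1580,.1225,.088): print(x,z,f((x,-.0855,z)))
print(np.array(tri((300.9,214.1),(265+57.5/1/10*1+11.75*0,150+53.0))[0]) )
print('hole side ray at z=.088',onz('side',265+17.5,150+53.0,.088))
```

```text
0.5221 0.158 [173.5 306.5]
0.5221 0.1225 [175.3 420.4]
0.5221 0.088 [177.  526.4]
0.5239 0.158 [166.4 306.5]
0.5239 0.1225 [168.4 420.4]
0.5239 0.088 [170.2 526.4]
[ 0.53880363 -0.08540265  0.08536404]
hole side ray at z=.088 [ 0.52259767 -0.08392282  0.088     ]
```

Emit:
play_rows --rows '[{"fingers":0.05,"dx":0,"dy":0,"dz":0.3,"rx":0,"ry":0,"rz":0},{"fingers":0.05,"dx":0,"dy":0,"dz":0.7,"rx":0,"ry":0,"rz":0},{"fingers":0.05,"dx":0,"dy":0,"dz":1.0,"rx":0,"ry":0,"rz":0},{"fingers":0.05,"dx":0,"dy":0,"dz":1.0,"rx":0,"ry":0,"rz":0},{"fingers":0.05,"dx":0,"dy":0,"dz":1.0,"rx":0,"ry":0,"rz":0}]'

```text
time_s: 10.4
eef_pos: [0.522, -0.0847, 0.1454]
ee_rot: [1.0, -0.011, -0.001, -0.0]
ft_force: [-0.4, 0.2, -1.7]
gripper_width: 0.117
grasp_force: 30.0
```

Emit:
play_rows --rows '[{"fingers":0.05,"dx":0,"dy":0,"dz":0.04,"rx":0,"ry":0,"rz":0},{"fingers":0.05,"dx":0,"dy":0,"dz":0.08,"rx":0,"ry":0,"rz":0},{"fingers":0.05,"dx":0,"dy":0,"dz":0.12,"rx":0,"ry":0,"rz":0},{"fingers":0.05,"dx":0,"dy":0,"dz":0.16,"rx":0,"ry":0,"rz":0},{"fingers":0.05,"dx":0,"dy":0,"dz":0.2,"rx":0,"ry":0,"rz":0}]'

```text
time_s: 10.9
eef_pos: [0.5223, -0.0848, 0.1399]
ee_rot: [1.0, -0.011, 0.0, 0.0]
ft_force: [0.3, -0.2, -1.3]
gripper_width: 0.121
grasp_force: 30.0
```

Emit:
play_rows --rows '[{"fingers":0.05,"dx":0,"dy":0,"dz":0.05,"rx":0,"ry":0,"rz":0},{"fingers":0.05,"dx":0,"dy":0,"dz":0.1,"rx":0,"ry":0,"rz":0}]'

```text
time_s: 11.1
eef_pos: [0.5222, -0.0848, 0.1368]
ee_rot: [1.0, -0.011, 0.0, 0.0]
ft_force: [0.5, -0.6, -1.9]
gripper_width: 0.114
grasp_force: 30.0
```

Emit:
play_rows --rows '[{"fingers":0.05,"dx":0,"dy":0,"dz":0.04,"rx":0,"ry":0,"rz":0},{"fingers":0.05,"dx":0,"dy":0,"dz":0.08,"rx":0,"ry":0,"rz":0}]'

```text
time_s: 11.3
eef_pos: [0.5222, -0.0848, 0.1344]
ee_rot: [1.0, -0.011, -0.0, -0.0]
ft_force: [-0.8, -0.0, -2.6]
gripper_width: 0.113
grasp_force: 30.0
```

Emit:
play_rows --rows '[{"fingers":0.05,"dx":0,"dy":0,"dz":0.08,"rx":0,"ry":0,"rz":0},{"fingers":0.05,"dx":0,"dy":0,"dz":0.16,"rx":0,"ry":0,"rz":0},{"fingers":0.05,"dx":0,"dy":0,"dz":0.24,"rx":0,"ry":0,"rz":0}]'

```text
time_s: 11.6
eef_pos: [0.5222, -0.0848, 0.1271]
ee_rot: [1.0, -0.011, -0.0, 0.0]
ft_force: [-0.6, -0.3, -2.3]
gripper_width: 0.115
grasp_force: 30.0
```

Emit:
play_rows --rows '[{"fingers":0.05,"dx":0,"dy":0,"dz":0.08,"rx":0,"ry":0,"rz":0},{"fingers":0.05,"dx":0,"dy":0,"dz":0.16,"rx":0,"ry":0,"rz":0},{"fingers":0.05,"dx":0,"dy":0,"dz":0.24,"rx":0,"ry":0,"rz":0},{"fingers":0.05,"dx":0,"dy":0,"dz":0.32,"rx":0,"ry":0,"rz":0}]'

```text
time_s: 12.0
eef_pos: [0.5222, -0.0848, 0.1175]
ee_rot: [1.0, -0.011, 0.0, 0.0]
ft_force: [0.5, -0.9, -1.9]
gripper_width: 0.116
grasp_force: 30.0
```

Emit:
play_rows --rows '[{"fingers":0.05,"dx":0,"dy":0,"dz":0.05,"rx":0,"ry":0,"rz":0},{"fingers":0.05,"dx":0,"dy":0,"dz":0.1,"rx":0,"ry":0,"rz":0},{"fingers":0.05,"dx":0,"dy":0,"dz":0.15,"rx":0,"ry":0,"rz":0},{"fingers":0.05,"dx":0,"dy":0,"dz":0.18,"rx":0,"ry":0,"rz":0}]'

```text
time_s: 12.4
eef_pos: [0.5223, -0.0848, 0.1122]
ee_rot: [1.0, -0.011, 0.0, 0.0]
ft_force: [0.3, -0.8, -0.2]
gripper_width: 0.12
grasp_force: 30.0
```

Emit:
play_rows --rows '[{"fingers":0.05,"dx":0,"dy":0,"dz":0.05,"rx":0,"ry":0,"rz":0},{"fingers":0.05,"dx":0,"dy":0,"dz":0.1,"rx":0,"ry":0,"rz":0}]'

```text
time_s: 12.6
eef_pos: [0.5223, -0.0848, 0.1092]
ee_rot: [1.0, -0.011, 0.0, 0.0]
ft_force: [-0.1, -0.1, -0.6]
gripper_width: 0.115
grasp_force: 30.0
```

Emit:
play_rows --rows '[{"fingers":0.05,"dx":0,"dy":0,"dz":0.04,"rx":0,"ry":0,"rz":0},{"fingers":0.05,"dx":0,"dy":0,"dz":0.07,"rx":0,"ry":0,"rz":0}]'

```text
time_s: 12.8
eef_pos: [0.5223, -0.0848, 0.1071]
ee_rot: [1.0, -0.011, 0.0, 0.0]
ft_force: [0.2, -0.2, -1.7]
gripper_width: 0.12
grasp_force: 30.0
```

Emit:
play_rows --rows '[{"fingers":0.05,"dx":0,"dy":0,"dz":0.03,"rx":0,"ry":0,"rz":0},{"fingers":0.05,"dx":0,"dy":0,"dz":0.05,"rx":0,"ry":0,"rz":0}]'

```text
time_s: 13.0
eef_pos: [0.5223, -0.0848, 0.1057]
ee_rot: [1.0, -0.011, 0.0, 0.0]
ft_force: [-0.2, -1.0, 3.4]
gripper_width: 0.119
grasp_force: 30.0
```

Emit:
play_rows --rows '[{"fingers":0.05,"dx":0,"dy":0,"dz":0.03,"rx":0,"ry":0,"rz":0},{"fingers":0.05,"dx":0,"dy":0,"dz":0.03,"rx":0,"ry":0,"rz":0}]'

```text
time_s: 13.2
eef_pos: [0.5224, -0.0849, 0.1055]
ee_rot: [1.0, -0.011, 0.0, 0.0]
ft_force: [-2.5, -0.2, 7.5]
gripper_width: 0.116
grasp_force: 30.0
```

Emit:
play_rows --rows '[{"fingers":0.4,"dx":0,"dy":0,"dz":0,"rx":0,"ry":0,"rz":0},{"fingers":0.4,"dx":0,"dy":0,"dz":0,"rx":0,"ry":0,"rz":0},{"fingers":0.4,"dx":0,"dy":0,"dz":0,"rx":0,"ry":0,"rz":0},{"fingers":0.4,"dx":0,"dy":0,"dz":0,"rx":0,"ry":0,"rz":0},{"fingers":0.4,"dx":0,"dy":0,"dz":-1.0,"rx":0,"ry":0,"rz":0},{"fingers":0.4,"dx":0,"dy":0,"dz":-2.0,"rx":0,"ry":0,"rz":0},{"fingers":0,"dx":-1.0,"dy":0,"dz":-2.5,"rx":0,"ry":0,"rz":0},{"fingers":0,"dx":-2.0,"dy":0,"dz":-2.5,"rx":0,"ry":0,"rz":0},{"fingers":0,"dx":-3.0,"dy":0,"dz":-2.5,"rx":0,"ry":0,"rz":0},{"fingers":0,"dx":-3.0,"dy":0,"dz":-2.5,"rx":0,"ry":0,"rz":0}]'

```text
time_s: 14.2
eef_pos: [0.4286, -0.0824, 0.1795]
ee_rot: [1.0, -0.011, -0.001, -0.0]
ft_force: [0.3, 0.2, 0.0]
gripper_width: 0.074
grasp_force: 0.0
```

Run:
```python
from h import *
np.set_printoptions(precision=4,suppress=True)
k=cv2.INTER_CUBIC
goal(.47,-.085,.13)
a=shot('top','t4');b=shot('side','s4')
C=np.zeros((600,800,3),np.uint8)
C[:600,:400]=cv2.resize(a[190:250,280:320],(400,600),interpolation=k)
C[:600,400:]=cv2.resize(b[160:220,270:310],(400,600),interpolation=k)
cv2.imwrite('pics/c4.png',C)
```

```text
t 14.2 pos [ 0.4286 -0.0824  0.1795] F [0.3 0.2 0. ] w 0.074 d [1.384 0.055 1.646] rot [-0.003  0.023 -0.015]
```

View pics/c4.png

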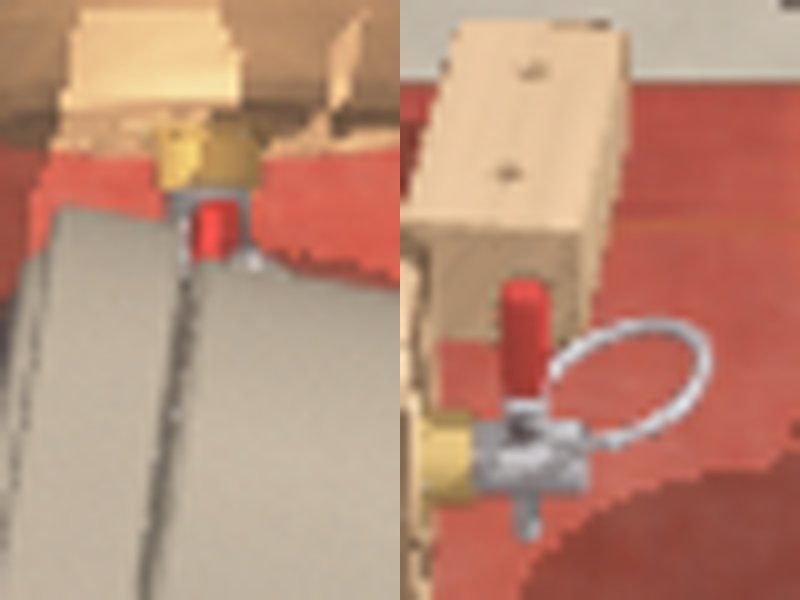

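Emit:
play_rows --rows '[{"fingers":0,"dx":0.5,"dy":0.07,"dz":0,"rx":0,"ry":0,"rz":0},{"fingers":0,"dx":1.0,"dy":0.07,"dz":0.5,"rx":0,"ry":0,"rz":0},{"fingers":0,"dx":1.43,"dy":0.07,"dz":1.2,"rx":0,"ry":0,"rz":0},{"fingers":0,"dx":1.43,"dy":0.07,"dz":1.8,"rx":0,"ry":0,"rz":0},{"fingers":0,"dx":1.43,"dy":0.07,"dz":1.8,"rx":0,"ry":0,"rz":0},{"fingers":0,"dx":1.43,"dy":0.07,"dz":1.8,"rx":0,"ry":0,"rz":0}]'

```text
time_s: 14.9
eef_pos: [0.4761, -0.0859, 0.1255]
ee_rot: [1.0, -0.011, -0.0, -0.0]
ft_force: [-0.1, 1.1, 0.6]
gripper_width: 0.006
grasp_force: 0.0
```

Emit:
play_rows --rows '[{"fingers":0,"dx":0,"dy":0,"dz":0.1,"rx":0,"ry":0,"rz":0},{"fingers":0,"dx":0,"dy":0,"dz":0.2,"rx":0,"ry":0,"rz":0},{"fingers":0,"dx":0,"dy":0,"dz":0.3,"rx":0,"ry":0,"rz":0},{"fingers":0,"dx":0,"dy":0,"dz":0.4,"rx":0,"ry":0,"rz":0},{"fingers":0,"dx":0,"dy":0,"dz":0.5,"rx":0,"ry":0,"rz":0}]'

```text
time_s: 15.4
eef_pos: [0.4751, -0.0859, 0.1107]
ee_rot: [1.0, -0.011, 0.0, 0.0]
ft_force: [-0.5, 0.2, -1.0]
gripper_width: 0.001
grasp_force: 0.0
```

Emit:
play_rows --rows '[{"fingers":0,"dx":-0.03,"dy":0,"dz":0.1,"rx":0,"ry":0,"rz":0},{"fingers":0,"dx":-0.06,"dy":0,"dz":0.2,"rx":0,"ry":0,"rz":0},{"fingers":0,"dx":-0.06,"dy":0,"dz":0.3,"rx":0,"ry":0,"rz":0},{"fingers":0,"dx":-0.06,"dy":0,"dz":0.4,"rx":0,"ry":0,"rz":0}]'

```text
time_s: 15.8
eef_pos: [0.4729, -0.0858, 0.0985]
ee_rot: [1.0, -0.011, -0.0, -0.0]
ft_force: [-2.1, -0.0, 3.4]
gripper_width: 0.005
grasp_force: 1.1
```

Emit:
play_rows --rows '[{"fingers":0,"dx":0,"dy":0,"dz":0.1,"rx":0,"ry":0,"rz":0},{"fingers":0,"dx":0,"dy":0,"dz":0.2,"rx":0,"ry":0,"rz":0},{"fingers":0,"dx":0,"dy":0,"dz":0.3,"rx":0,"ry":0,"rz":0},{"fingers":0,"dx":0,"dy":0,"dz":0.4,"rx":0,"ry":0,"rz":0}]'

```text
time_s: 16.2
eef_pos: [0.4736, -0.0858, 0.0866]
ee_rot: [1.0, -0.011, 0.0, 0.0]
ft_force: [0.2, 0.1, 1.5]
gripper_width: 0.004
grasp_force: 0.8
```

Emit:
play_rows --rows '[{"fingers":0,"dx":0,"dy":0,"dz":0.1,"rx":0,"ry":0,"rz":0},{"fingers":0,"dx":0,"dy":0,"dz":0.2,"rx":0,"ry":0,"rz":0},{"fingers":0,"dx":0,"dy":0,"dz":0.3,"rx":0,"ry":0,"rz":0},{"fingers":0,"dx":0,"dy":0,"dz":0.4,"rx":0,"ry":0,"rz":0}]'

```text
time_s: 16.6
eef_pos: [0.4736, -0.0859, 0.0747]
ee_rot: [1.0, -0.011, 0.0, 0.0]
ft_force: [0.8, 0.8, 1.9]
gripper_width: 0.002
grasp_force: 0.8
```

Emit:
play_rows --rows '[{"fingers":0,"dx":0,"dy":0,"dz":0.1,"rx":0,"ry":0,"rz":0},{"fingers":0,"dx":0,"dy":0,"dz":0.2,"rx":0,"ry":0,"rz":0},{"fingers":0,"dx":0,"dy":0,"dz":0.3,"rx":0,"ry":0,"rz":0},{"fingers":0,"dx":0,"dy":0,"dz":0.3,"rx":0,"ry":0,"rz":0},{"fingers":0,"dx":0,"dy":0,"dz":0.3,"rx":0,"ry":0,"rz":0}]'

```text
time_s: 17.1
eef_pos: [0.473, -0.0858, 0.0656]
ee_rot: [1.0, -0.011, -0.0, -0.0]
ft_force: [0.2, 0.6, 0.0]
gripper_width: 0.004
grasp_force: 0.0
```

Emit:
play_rows --rows '[{"fingers":0,"dx":-0.8,"dy":0,"dz":0,"rx":0,"ry":0,"rz":0},{"fingers":0,"dx":-1.8,"dy":0,"dz":-0.5,"rx":0,"ry":0,"rz":0},{"fingers":0,"dx":-2.5,"dy":0,"dz":-1.8,"rx":0,"ry":0,"rz":0},{"fingers":0,"dx":-2.5,"dy":1.2,"dz":-3,"rx":0,"ry":0,"rz":0},{"fingers":0,"dx":-2.5,"dy":2.6,"dz":-4,"rx":0,"ry":0,"rz":0},{"fingers":0,"dx":-2.5,"dy":4,"dz":-4,"rx":0,"ry":0,"rz":0},{"fingers":0,"dx":-2.5,"dy":5,"dz":-4,"rx":0,"ry":0,"rz":0},{"fingers":0,"dx":-2.5,"dy":5,"dz":-4,"rx":0,"ry":0,"rz":0},{"fingers":0,"dx":-2.5,"dy":5,"dz":-4,"rx":0,"ry":0,"rz":0}]'

```text
time_s: 18.0
eef_pos: [0.3945, -0.2343, 0.1857]
ee_rot: [1.0, -0.012, -0.0, -0.0]
ft_force: [-0.9, 0.4, -0.7]
gripper_width: 0.007
grasp_force: 0.0
```

Run:
```python
from h import *
np.set_printoptions(precision=4,suppress=True)
k=cv2.INTER_CUBIC
goal(.47,-.085,.13)
a=shot('top','t5');b=shot('side','s5')
C=np.zeros((600,800,3),np.uint8)
C[:600,:400]=cv2.resize(a[185:245,280:320],(400,600),interpolation=k)
C[:600,400:]=cv2.resize(b[175:235,260:300],(400,600),interpolation=k)
cv2.imwrite('pics/c5.png',C)
```

```text
t 18.0 pos [ 0.3945 -0.2343  0.1857] F [-0.9  0.4 -0.7] w 0.007 d [ 2.396 -5.035  1.857] rot [-0.005  0.004 -0.03 ]
```

View pics/c5.png

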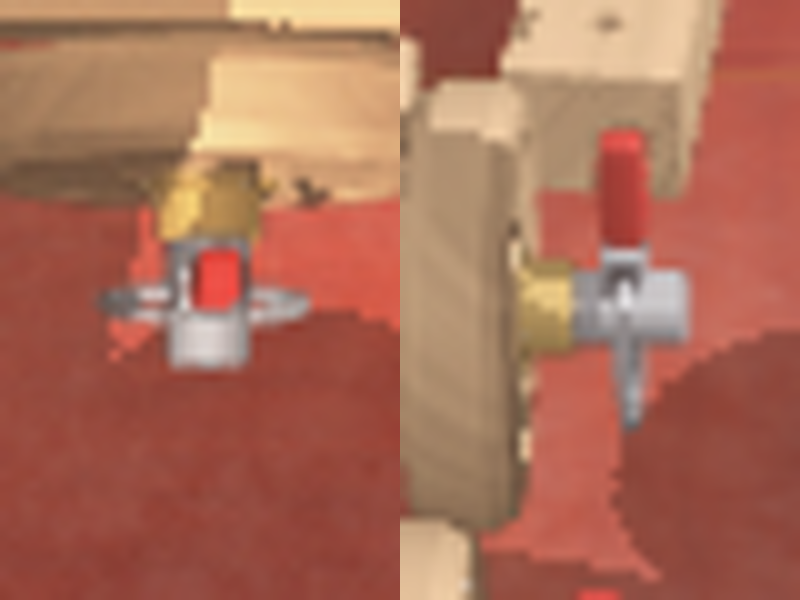

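The ring hangs straight down round the axle in the side view (crop about (628, 420)). The pin head sits on the crest, and the wheel is home with its bush end at row 238, as before. I'm handing in.

```bash
python3 -c "
from workcell import r
print(r.sign_off())"
```

```text
the job is handed in; nothing more can be done
None
```

The job is handed in: the wheel is home against its stop, the linchpin's head sits on the axle, and its ring is shut round the axle, with arm forces under about 16 N and about 18 s used; sign-off gave no verdict.

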